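# Stand the full bottle in the tray still without one

## Task

Of the three identical tall white bottles standing on the counter only one is full: find it by its weight and stand it upright on the floor of whichever red tray does not yet hold a bottle (one already has a small brown vial bottle, the other only a roll of tape). Set it down without dropping it, and leave the two empties standing on the counter where you found them. Knock nothing over and leave everything else in its place.

Things in the scene. Friction and masses are not known exactly. Their poses are not given: they have to be found in the camera images.
- bottle_1: one of three outwardly identical closed white plastic bottles, 145 mm tall: round body 64 mm diameter up to 96 mm, a cone-shaped shoulder to 32 mm diameter at 110 mm, then a ribbed cap 37 mm diameter from 113 to 145 mm, good to grip from above. Origin at the centre of its underside, z up. Exactly one of the three is full (about 0.40 kg, +-20 %), the other two are empty (about 0.05 kg, +-20 %); which is full can be told only by weight
- bottle_2: another of the three identical bottles, same shape and origin as bottle_1
- bottle_3: another of the three identical bottles, same shape and origin as bottle_1
- tray_left: open red plastic tray on the left (+y) of the bottles, fixed to the counter, 240 mm along its x by 200 mm along its y, 40 mm tall, walls and floor 5 mm thick. Origin at the centre of its underside (inner floor 5 mm above it), x roughly away from the robot. Holds either the vial or the tape roll, always in its far (+x) half; the near half is free
- tray_right: the same tray on the right (-y) of the bottles; holds the other of vial and tape roll, in its far half
- vial: small brown glass vial bottle with metal cap, 54 mm diameter, 72 mm tall, standing in the far half of one of the trays; origin at the centre of its underside. The tray it stands in already has its bottle
- tape_roll: roll of white tape lying flat in the far half of the other tray, 68 mm outer diameter, 38 mm hole, 25 mm high; origin at the centre of its underside
- cup: bystander: small steel cup, 40 mm wide, 35 mm tall, among the bottles; origin at the centre of its underside
- forceps: bystander: steel forceps 125 mm long, 5 mm thick, lying flat near the robot; origin at the middle of its underside, x along it
- thermometer: bystander: white digital thermometer 125 mm long, 11 mm thick, lying beyond the left tray; origin under the middle of its grip, x along it
- gauze_box: bystander: cardboard carton 70 x 110 x 50 mm beyond the right tray; origin at the centre of its underside
- bowl: bystander: steel bowl 120 mm wide, 50 mm tall, at the far side; origin at the centre of its underside

How it is judged:
By the outcome, as a careful person would: the job done as asked, in the order asked, and still so for the second after the job is handed in, with the robot touching nothing.
It also fails if it takes over 58 s, if anything falls off the work surface, if the arm or the gripper's body presses on something with over 40 N, if the wrist force passes 120 N, or if a joint passes its speed limit or range.

## Robot

A 6-joint arm with a two-finger parallel gripper is mounted at the origin on the work surface. World frame = base frame: x ahead of the robot, y to its left, z up, the work surface at z = 0. Lengths are in m, angles in rad, forces in N, time in s.
With the tool pointing down it reaches from about 0.25 to 0.8 m from the base axis. Payload 3.9 kg.
Tool frame: the origin (TCP) lies between the finger pads; the fingertips stand 8 mm ahead of it and the grasp point (between the pads) lies 11 mm behind it (nose_length is the distance from the TCP to the fingertips, in m); z points along the fingers, y is the line along which they close (so a half turn about z gives the same grasp; the last joint's range is limited). The gripper opens to 85 mm and grips with 20 to 120 N. Pads are 22 mm wide; open, the fingers measure 114 mm over their backs; the gripper's body (76 mm by 85 mm) begins 54 mm behind the grasp point. The pads swing forward as they close: fully open they stand 13 mm farther back than shut.
Start: joints at [1.175, 0.26, -0.138, 1.173, 0, 1.571], TCP at [0.202, 0.484, 0.239] pointing down, gripper open.
Joint ranges: [-2.78, 2.78], [-0.83, 1.72], [-1.28, 1.37], [-1.9, 2.12], [-1.57, 1.48], [-3.14, 3.14]. Speed limits (rad/s): [2.57, 2.57, 3.14, 3.14, 3.14, 3.14].

## Interface

Orientations are given as a 3x3 rotation matrix whose columns are the frame's x, y, z axes.
In Python, from bench import get_obs, grab_frame, finish_job, nose_length gives the robot as it stands. The module is installed in compiled form; this text tells all that it offers.
- The arm moves only by the tool send_rows, never from a script. Its argument "targets" is a list of rows, each a list of 7 numbers: the shift along the world's x, y, z in m, then the turn, a rotation vector about the world's x, y, z in rad, then the finger opening in m, from 0 to 0.0854. A call has 1 to 10 rows; each row shifts and turns the commanded pose from where the row before left it; what a row does not reach is not made up. A row lasts 1/10 s, in which the tool goes at most 50 mm and 8.59 degrees, less where a joint would pass 70% of its speed; a pose out of reach is approached as far as the arm can. A call is refused whole if a number of a shift passes 0.05 or a number of a turn 0.15, either way. A call with a gripper value outside its range is refused whole. The fingers move at their own pace and stop on an object; "grip_force" is the grip in N (left out, the last holds). Time passes only in rows, so rows that do not move let the fingers close. It gives the time, the measured TCP pose, the force, the opening and the grip force at its end, in the units of the state.
- get_obs(): the state, without advancing time (a new reading comes with each control period).
- grab_frame(name): name is "scene" or "side" or "wrist"; returns a dict with "frame" (420x560x3 uint8, red, green, blue), "camera_matrix" (3x3 intrinsics, pixels), "dist" ([k1, k2, p1, p2, k3] as OpenCV has them; the pictures are not rectified), "extrinsics" (4x4, takes a point from camera to world coordinates). Camera axes: x right, y down, z forward; pixel columns grow to the right and rows downward; lengths in m; the calibration is good to about 2 mm. A picture is of the moment at which its call begins. There is no depth.
- finish_job(): hands the job in; it is judged then, once.
The state is a dict: "time_s": time; "joint_pos": joint angles; "dq": joint speeds; "joint_efforts": joint torques, N m; "eef_pos": TCP position; "tcp_rot": TCP orientation; "ft_force": force on the tool from outside, world axes, zero at the start; "torque": the same for the moment, N m; "gripper_width": finger opening in m; "grip_force": force on a finger pad.
Only numpy, scipy, OpenCV 4.12 (cv2) and the standard library are available. Lean on these libraries where they do the work, as an engineer would, in place of code of your own. Each camera call takes 0.05 s, during which the arm holds its last target. There are 200 camera calls.

## Working session

There is one attempt and no reset: what is moved stays moved. The work goes in short steps, Python scripts to look and compute and a tool call to move; the robot and the scene stay as the last step left them, time stands still between calls to the robot, and variables do not carry over. Pictures are saved under pics/ and viewed, at most 10 in all, crops included, and the job is handed in when it is done.

Besides the shell and the picture viewer there is one more tool, called as name([rows], argument=value, ...), one row to a line, values as JSON. send_rows: Moves the arm, as the interface text tells. Its arguments: {"type":"object","properties":{"targets":{"type":"array"},"grip_force":{"type":"number"}},"required":["targets"]}

```bash
mkdir -p pics; cat > h.py <<'E'
import numpy as np, cv2, pickle
from bench import *
def snap(n,f):
    g=grab_frame(n); cv2.imwrite(f'pics/{f}.png',cv2.cvtColor(g['frame'],cv2.COLOR_RGB2BGR)); pickle.dump(g,open(f'{f}.pkl','wb')); return g
def ray(g,u,v,z):
    p=cv2.undistortPoints(np.array([[[u,v]]],float),np.array(g['camera_matrix']),np.array(g['dist']))[0,0]
    T=np.array(g['extrinsics']); d=T[:3,:3]@[p[0],p[1],1]; o=T[:3,3]; return o+d*(z-o[2])/d[2]
def load(f): return pickle.load(open(f'{f}.pkl','rb'))
def proj(g,P):
    T=np.linalg.inv(np.array(g['extrinsics'])); 
    return cv2.projectPoints(np.array(P,float).reshape(-1,3),cv2.Rodrigues(T[:3,:3])[0],T[:3,3],np.array(g['camera_matrix']),np.array(g['dist']))[0].reshape(-1,2)
E
python3 - <<'E'
from h import *
for n in('scene','side'):
    g=snap(n,n+'0'); print(np.round(g['extrinsics'],3))
a=cv2.imread('pics/scene0.png')
print(get_obs())
E
```

```text
[[-0.622  0.492 -0.609  1.095]
 [ 0.783  0.393 -0.482  0.415]
 [ 0.003 -0.777 -0.63   0.585]
 [ 0.     0.     0.     1.   ]]
[[-0.914 -0.253  0.316  0.296]
 [-0.404  0.607 -0.684  0.577]
 [-0.018 -0.754 -0.657  0.606]
 [ 0.     0.     0.     1.   ]]
{'time_s': 0.1, 'joint_pos': array([ 1.17499658e+00,  2.60615998e-01, -1.39252720e-01,  1.17272468e+00,
       -2.09964347e-05,  1.57083725e+00]), 'dq': array([ 0.00079142, -0.00177653,  0.00539951,  0.00115334, -0.00058544,
       -0.00241462]), 'joint_efforts': array([-7.37037717e-04, -4.06506836e+01,  2.54528081e+01,  1.01081649e-02,
       -9.08485208e-05, -1.38284584e-06]), 'eef_pos': array([0.2021806 , 0.48384121, 0.23854458]), 'tcp_rot': array([[-9.22672756e-01,  3.85583365e-01, -6.73480941e-04],
       [ 3.85583952e-01,  9.22671252e-01, -1.66623225e-03],
       [-2.10699360e-05, -1.79707055e-03, -9.99998385e-01]]), 'ft_force': array([-0.57318832, -0.41037072, -0.41677709]), 'torque': array([-0.02305398, -0.01257388, -0.02571775]), 'grip_force': 0.0, 'gripper_width': 0.08546898988901241}
```

View pics/scene0.png

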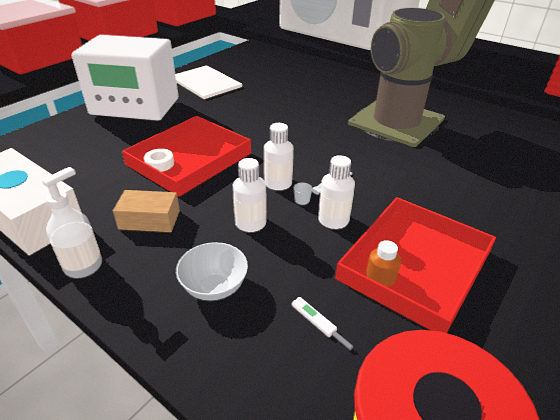

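View pics/side0.png

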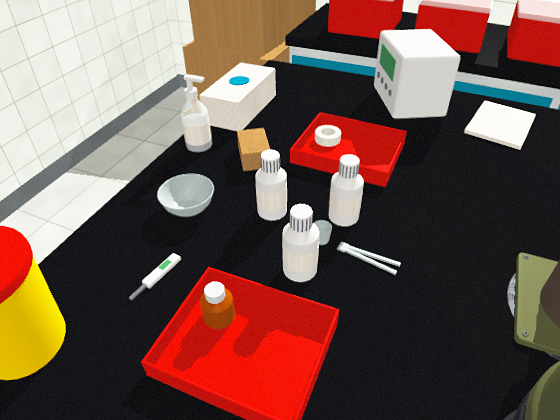

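The tape roll is in the right tray (scene ~(159,159)) and the vial in the left one, so the target is the right tray's near half. The caps are at scene (279,128), (249,165) and (341,163), and side (349,162), (270,157) and (301,212). I'll enlarge both.

```bash
python3 - <<'E'
import cv2,numpy as np
a=cv2.imread('pics/scene0.png')[110:240,110:370]; b=cv2.imread('pics/side0.png')[105:295,225:415]
a=cv2.resize(a,None,fx=3,fy=3,interpolation=cv2.INTER_CUBIC); b=cv2.resize(b,None,fx=3,fy=3,interpolation=cv2.INTER_CUBIC)
cv2.imwrite('pics/ca.png',a);cv2.imwrite('pics/cb.png',b)
E
```

```text
(no output)
```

View pics/ca.png

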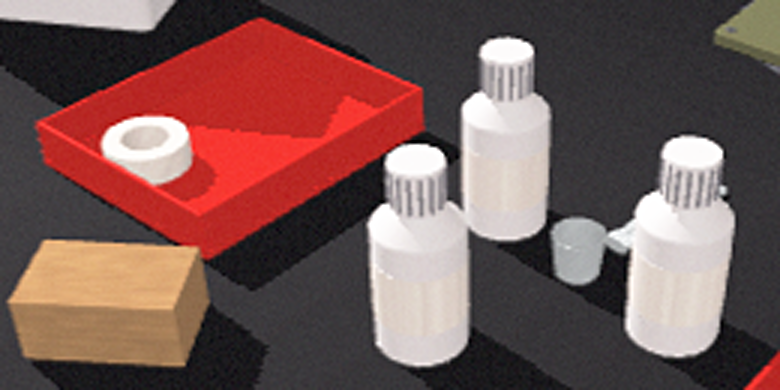

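View pics/cb.png

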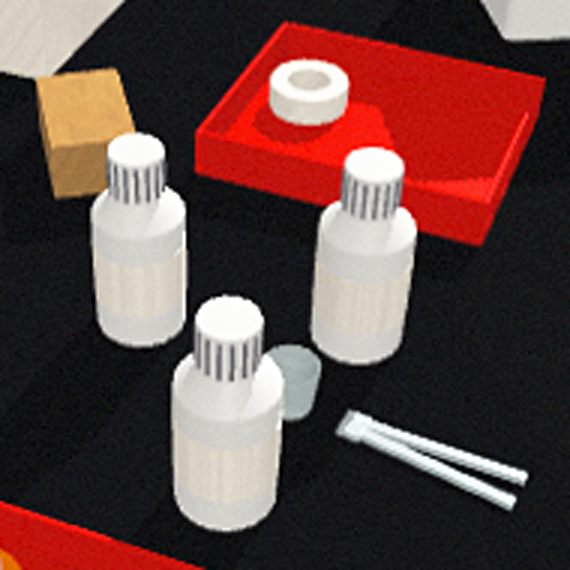

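Scene crop: cap tops at (507,54) A, (416,159) B and (692,151) C; tray rim corners at (262,18), (38,125), (198,213) and (423,90). Side crop: A (373,165), B (136,151), C (229,318); the cup is between A and C.

```bash
python3 - <<'E'
from h import *
s=load('scene0'); d=load('side0')
S=lambda u,v,z: ray(s,110+(u-1)/3,110+(v-1)/3,z)[:2].round(4)
D=lambda u,v,z: ray(d,225+(u-1)/3,105+(v-1)/3,z)[:2].round(4)
for n,a,b,z in [('A',(507,54),(373,165),.145),('B',(416,159),(136,151),.145),('C',(692,151),(229,318),.145),('cup',(579,230),(297,357),.035),('tape',(148,133),(310,77),.03),
 ('t1',(262,18),(545,79),.04),('t2',(38,125),(286,24),.04),('t3',(198,213),(197,132),.04),('t4',(423,90),(487,205),.04)]:
    print(n,S(*a,z),D(*b,z))
E
```

```text
A [ 0.4522 -0.0766] [ 0.4475 -0.0794]
B [ 0.5933 -0.0385] [ 0.5925 -0.0364]
C [0.4785 0.0902] [0.4782 0.0911]
cup [0.4649 0.0005] [ 0.4667 -0.0064]
tape [ 0.5678 -0.35  ] [ 0.5741 -0.3511]
t1 [ 0.3846 -0.4083] [ 0.383  -0.4096]
t2 [ 0.6241 -0.4136] [ 0.6192 -0.4152]
t3 [ 0.626  -0.2232] [ 0.6259 -0.2195]
t4 [ 0.3909 -0.2107] [ 0.3888 -0.2116]
```

send_rows([
  [0.0276,-0.0393,0,0,0,-0.0988,0.0854],
  [0.0276,-0.0393,0,0,0,-0.0988,0.0854],
  [0.0276,-0.0393,0,0,0,-0.0988,0.0854],
  [0.0276,-0.0393,0,0,0,-0.0988,0.0854],
  [0.0276,-0.0393,0,0,0,-0.0988,0.0854],
  [0.0276,-0.0393,0,0,0,-0.0988,0.0854],
  [0.0276,-0.0393,0,0,0,-0.0988,0.0854],
  [0.0276,-0.0393,0,0,0,-0.0988,0.0854],
  [0.0276,-0.0393,0,0,0,-0.0988,0.0854],
  [0.0276,-0.0393,0,0,0,-0.0988,0.0854],
], grip_force=25)

```text
time_s: 1.1
eef_pos: [0.479, 0.0895, 0.2391]
tcp_rot: [[-0.182, 0.983, -0.0], [0.983, 0.182, 0.0], [0.0, -0.0, -1.0]]
ft_force: [0.8, -0.1, 1.0]
gripper_width: 0.0856
grip_force: 0.0
```

send_rows([
  [0,0,0,0,0,0,0.0854],
  [0,0,0,0,0,0,0.0854],
  [0,0,0,0,0,0,0.0854],
])

```text
time_s: 1.4
eef_pos: [0.4775, 0.0919, 0.2389]
tcp_rot: [[-0.187, 0.982, -0.002], [0.982, 0.187, 0.0], [0.0, -0.001, -1.0]]
ft_force: [-0.5, 0.6, 0.1]
gripper_width: 0.0854
grip_force: 0.0
```

send_rows([
  [0,0,-0.04,0,0,0,0.0854],
  [0,0,-0.04,0,0,0,0.0854],
  [0,0,-0.025,0,0,0,0.0854],
  [0,0,-0.012,0,0,0,0.0854],
  [0,0,0,0,0,0,0.06],
  [0,0,0,0,0,0,0.03],
  [0,0,0,0,0,0,0.03],
  [0,0,0,0,0,0,0.03],
  [0,0,0,0,0,0,0.03],
])

```text
time_s: 2.3
eef_pos: [0.4793, 0.0919, 0.1236]
tcp_rot: [[-0.186, 0.983, 0.002], [0.983, 0.186, 0.001], [0.001, 0.002, -1.0]]
ft_force: [-1.9, 1.2, 6.4]
gripper_width: 0.0362
grip_force: 25.1
```

send_rows([
  [0,0,0,0,0,0,0.03],
  [0,0,0,0,0,0,0.03],
])

```text
time_s: 2.5
eef_pos: [0.4793, 0.0919, 0.1237]
tcp_rot: [[-0.186, 0.983, 0.002], [0.983, 0.186, 0.001], [0.001, 0.003, -1.0]]
ft_force: [-0.3, 1.0, 6.4]
gripper_width: 0.036
grip_force: 25.2
```

send_rows([
  [0,0,0.006,0,0,0,0.03],
  [0,0,0.006,0,0,0,0.03],
  [0,0,0.003,0,0,0,0.03],
  [0,0,0,0,0,0,0.03],
  [0,0,0,0,0,0,0.03],
  [0,0,0,0,0,0,0.03],
])

```text
time_s: 3.1
eef_pos: [0.4782, 0.0913, 0.137]
tcp_rot: [[-0.186, 0.983, -0.001], [0.983, 0.186, -0.0], [-0.0, -0.001, -1.0]]
ft_force: [-0.9, 0.5, -0.4]
gripper_width: 0.0365
grip_force: 25.1
```

send_rows([
  [0,0,0,0,0,0,0.03],
  [0,0,0,0,0,0,0.03],
])

```text
time_s: 3.3
eef_pos: [0.4782, 0.0914, 0.1371]
tcp_rot: [[-0.186, 0.983, -0.0], [0.983, 0.186, -0.0], [-0.0, -0.0, -1.0]]
ft_force: [0.0, -0.1, -1.8]
gripper_width: 0.0364
grip_force: 25.1
```

```bash
cat > w.py <<'E'
from h import *
import sys
f=[]
for i in range(8):
    g=grab_frame('side'); f.append(get_obs()['ft_force'])
cv2.imwrite(f'pics/{sys.argv[1]}.png',cv2.cvtColor(g['frame'],cv2.COLOR_RGB2BGR))
print(np.mean(f,0).round(2),np.std(f,0).round(2),get_obs()['eef_pos'])
E
python3 w.py lift1
```

```text
[-0.01  0.14 -0.5 ] [0.35 0.27 0.33] [0.47841256 0.09137997 0.13729763]
```

View pics/lift1.png

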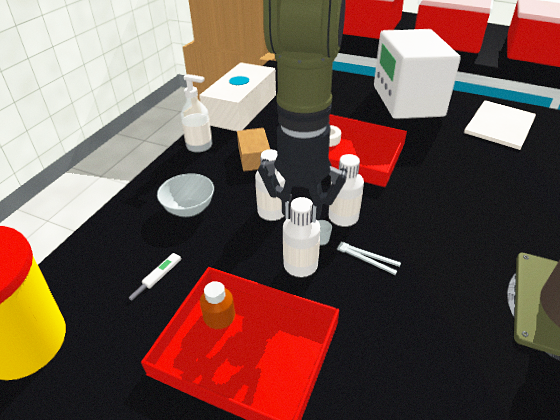

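Bottle C is clear of the counter (its cap has moved up to about (302,205)) and reads only −0.5 N, so it is empty. Setting it back down.

send_rows([
  [0,0,-0.006,0,0,0,0.03],
  [0,0,-0.004,0,0,0,0.03],
  [0,0,-0.004,0,0,0,0.03],
  [0,0,0,0,0,0,0.03],
  [0,0,0,0,0,0,0.045],
  [0,0,0,0,0,0,0.065],
  [0,0,0,0,0,0,0.0854],
  [0,0,0,0,0,0,0.0854],
  [0,0,0,0,0,0,0.0854],
])

```text
time_s: 4.6
eef_pos: [0.4784, 0.0914, 0.1232]
tcp_rot: [[-0.186, 0.983, -0.0], [0.983, 0.186, 0.0], [0.0, -0.0, -1.0]]
ft_force: [-0.1, -0.1, -0.7]
gripper_width: 0.0853
grip_force: 0.0
```

send_rows([
  [0,0,0.025,0,0,0,0.0854],
  [0,0,0.035,0,0,0,0.0854],
  [-0.0058,-0.034,0,0,0,-0.072,0.0854],
  [-0.0058,-0.034,0,0,0,-0.072,0.0854],
  [-0.0058,-0.034,0,0,0,-0.072,0.0854],
  [-0.0058,-0.034,0,0,0,-0.072,0.0854],
  [-0.0058,-0.034,0,0,0,-0.072,0.0854],
  [0,0,0,0,0,0,0.0854],
  [0,0,0,0,0,0,0.0854],
  [0,0,0,0,0,0,0.0854],
])

```text
time_s: 5.6
eef_pos: [0.4495, -0.078, 0.1833]
tcp_rot: [[0.171, 0.985, 0.0], [0.985, -0.171, 0.0], [0.0, -0.0, -1.0]]
ft_force: [0.3, 0.6, -0.3]
gripper_width: 0.0854
grip_force: 0.0
```

```bash
python3 - <<'E'
from h import *
o=get_obs();print(o['eef_pos'],o['ft_force'])
snap('scene','s1');snap('side','d1')
a=cv2.imread('pics/s1.png')[110:240,180:380];b=cv2.imread('pics/d1.png')[130:290,235:385]
a=cv2.resize(a,(600,390));b=cv2.resize(b,(200*3//4*1,160))
cv2.imwrite('pics/s1c.png',a)
print(cv2.absdiff(cv2.imread('pics/d1.png'),cv2.imread('pics/side0.png'))[195:285,275:320].mean())
E
```

```text
[ 0.44951197 -0.07802337  0.18328652] [ 0.28881538  0.56817232 -0.33637243]
13.514814814814814
```

View pics/s1c.png

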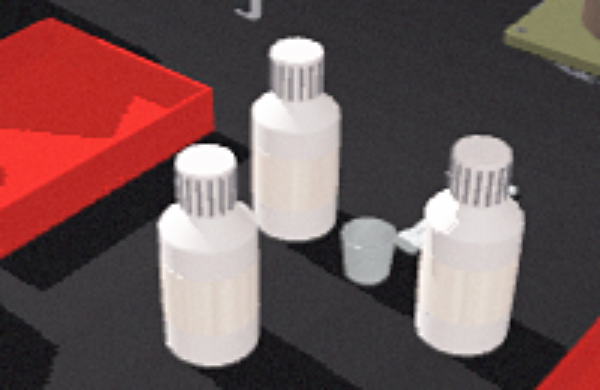

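Bottle C stands upright where it was (crop cap (482,151)), and a fingertip shows just above bottle A. Going down on A.

send_rows([
  [0,0,-0.03,0,0,0,0.0854],
  [0,0,-0.02,0,0,0,0.0854],
  [0,0,-0.01,0,0,0,0.0854],
  [0,0,0,0,0,0,0.06],
  [0,0,0,0,0,0,0.03],
  [0,0,0,0,0,0,0.03],
  [0,0,0,0,0,0,0.03],
  [0,0,0,0,0,0,0.03],
  [0,0,0,0,0,0,0.03],
])

```text
time_s: 6.6
eef_pos: [0.4502, -0.0787, 0.1243]
tcp_rot: [[0.172, 0.985, 0.002], [0.985, -0.172, -0.0], [0.0, 0.002, -1.0]]
ft_force: [-1.8, -0.0, 6.0]
gripper_width: 0.0362
grip_force: 25.8
```

send_rows([
  [0,0,0.006,0,0,0,0.03],
  [0,0,0.006,0,0,0,0.03],
  [0,0,0.003,0,0,0,0.03],
  [0,0,0,0,0,0,0.03],
  [0,0,0,0,0,0,0.03],
  [0,0,0,0,0,0,0.03],
  [0,0,0,0,0,0,0.03],
])

```text
time_s: 7.3
eef_pos: [0.4492, -0.0785, 0.138]
tcp_rot: [[0.172, 0.985, -0.001], [0.985, -0.172, 0.0], [-0.0, -0.001, -1.0]]
ft_force: [0.4, -0.4, -1.1]
gripper_width: 0.0363
grip_force: 25.3
```

```bash
python3 w.py lift2
```

```text
[-0.22 -0.16 -0.53] [0.36 0.61 0.29] [ 0.44940603 -0.07861315  0.1382767 ]
```

A is empty too (−0.53 N). Putting it back and going to B.

send_rows([
  [0,0,-0.006,0,0,0,0.03],
  [0,0,-0.004,0,0,0,0.03],
  [0,0,-0.004,0,0,0,0.03],
  [0,0,0,0,0,0,0.03],
  [0,0,0,0,0,0,0.045],
  [0,0,0,0,0,0,0.065],
  [0,0,0,0,0,0,0.0854],
  [0,0,0,0,0,0,0.0854],
  [0,0,0,0,0,0,0.0854],
])

```text
time_s: 8.6
eef_pos: [0.4495, -0.0786, 0.1243]
tcp_rot: [[0.172, 0.985, 0.0], [0.985, -0.172, -0.0], [-0.0, 0.0, -1.0]]
ft_force: [0.8, 0.5, 0.0]
gripper_width: 0.0856
grip_force: 0.0
```

send_rows([
  [0,0,0.025,0,0,0,0.0854],
  [0,0,0.035,0,0,0,0.0854],
  [0.0287,0.0082,0,0,0,0.022,0.0854],
  [0.0287,0.0082,0,0,0,0.022,0.0854],
  [0.0287,0.0082,0,0,0,0.022,0.0854],
  [0.0287,0.0082,0,0,0,0.022,0.0854],
  [0.0287,0.0082,0,0,0,0.022,0.0854],
  [0,0,0,0,0,0,0.0854],
  [0,0,0,0,0,0,0.0854],
  [0,0,0,0,0,0,0.0854],
])

```text
time_s: 9.6
eef_pos: [0.5918, -0.0378, 0.184]
tcp_rot: [[0.063, 0.998, -0.002], [0.998, -0.063, -0.0], [-0.0, -0.002, -1.0]]
ft_force: [0.8, 0.1, -0.0]
gripper_width: 0.0852
grip_force: 0.0
```

send_rows([
  [0,0,-0.03,0,0,0,0.0854],
  [0,0,-0.02,0,0,0,0.0854],
  [0,0,-0.011,0,0,0,0.0854],
  [0,0,0,0,0,0,0.06],
  [0,0,0,0,0,0,0.03],
  [0,0,0,0,0,0,0.03],
  [0,0,0,0,0,0,0.03],
  [0,0,0,0,0,0,0.03],
  [0,0,0,0,0,0,0.03],
], grip_force=40)

```text
time_s: 10.5
eef_pos: [0.5942, -0.0377, 0.1248]
tcp_rot: [[0.063, 0.998, 0.003], [0.998, -0.063, -0.0], [-0.0, 0.003, -1.0]]
ft_force: [0.2, -1.0, 6.7]
gripper_width: 0.0354
grip_force: 40.6
```

send_rows([
  [0,0,0.006,0,0,0,0.03],
  [0,0,0.006,0,0,0,0.03],
  [0,0,0.003,0,0,0,0.03],
  [0,0,0,0,0,0,0.03],
  [0,0,0,0,0,0,0.03],
  [0,0,0,0,0,0,0.03],
  [0,0,0,0,0,0,0.03],
])

```text
time_s: 11.2
eef_pos: [0.5927, -0.0376, 0.138]
tcp_rot: [[0.063, 0.998, -0.001], [0.998, -0.063, 0.0], [0.0, -0.001, -1.0]]
ft_force: [0.6, -0.5, -3.4]
gripper_width: 0.0359
grip_force: 40.4
```

```bash
python3 w.py lift3
```

```text
[-0.13  0.11 -3.36] [0.53 0.42 0.43] [ 0.59290275 -0.03757622  0.13829237]
```

View pics/lift3.png

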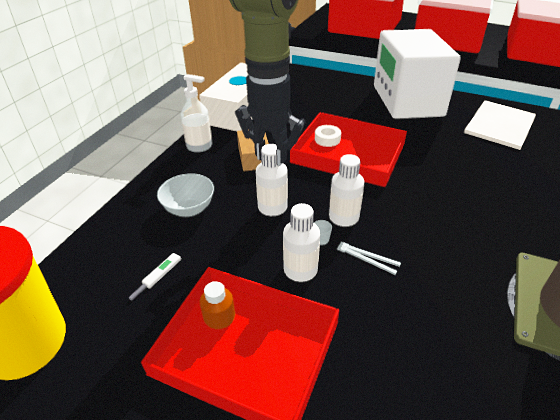

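B reads −3.4 N (~0.34 kg), so it is the full one. Both empties stand in place. Carrying B to the near half of the right tray.

send_rows([
  [0,0,0.02,0,0,0,0.03],
  [0,0,0.03,0,0,0,0.03],
  [0,0,0.02,0,0,0,0.03],
  [0,0,0,0,0,0,0.03],
])

```text
time_s: 12.0
eef_pos: [0.5953, -0.0378, 0.2117]
tcp_rot: [[0.063, 0.998, 0.007], [0.998, -0.063, -0.0], [-0.0, 0.007, -1.0]]
ft_force: [1.4, -0.0, -4.0]
gripper_width: 0.0358
grip_force: 41.2
```

send_rows([
  [-0.0074,-0.0138,0,0,0,-0.028,0.03],
  [-0.0148,-0.0276,0,0,0,-0.056,0.03],
  [-0.0148,-0.0276,0,0,0,-0.056,0.03],
  [-0.0148,-0.0276,0,0,0,-0.056,0.03],
  [-0.0148,-0.0276,0,0,0,-0.056,0.03],
  [-0.0148,-0.0276,0,0,0,-0.056,0.03],
  [-0.0148,-0.0276,0,0,0,-0.056,0.03],
  [-0.0148,-0.0276,0,0,0,-0.056,0.03],
  [-0.0148,-0.0276,0,0,0,-0.056,0.03],
  [-0.0148,-0.0276,0,0,0,-0.056,0.03],
])

```text
time_s: 13.0
eef_pos: [0.4498, -0.3006, 0.2064]
tcp_rot: [[0.563, 0.826, -0.003], [0.826, -0.563, 0.001], [-0.0, -0.003, -1.0]]
ft_force: [0.8, -1.3, -3.0]
gripper_width: 0.0358
grip_force: 41.0
```

send_rows([
  [-0.0074,-0.0138,0,0,0,-0.028,0.03],
  [0,0,0,0,0,0,0.03],
  [0,0,0,0,0,0,0.03],
  [0,0,0,0,0,0,0.03],
])

```text
time_s: 13.4
eef_pos: [0.4449, -0.3126, 0.2078]
tcp_rot: [[0.583, 0.813, -0.001], [0.813, -0.583, 0.001], [0.001, -0.001, -1.0]]
ft_force: [0.5, 0.3, -3.0]
gripper_width: 0.0359
grip_force: 41.0
```

```bash
python3 - <<'E'
from h import *
snap('scene','s2');snap('side','d2');print(get_obs()['eef_pos'])
a=cv2.imread('pics/s2.png')[60:240,90:310];b=cv2.imread('pics/d2.png')[60:240,270:450]
cv2.imwrite('pics/s2c.png',cv2.resize(np.hstack([a,b]),(800,360)))
E
```

```text
[ 0.44525551 -0.31263644  0.20807555]
```

View pics/s2c.png

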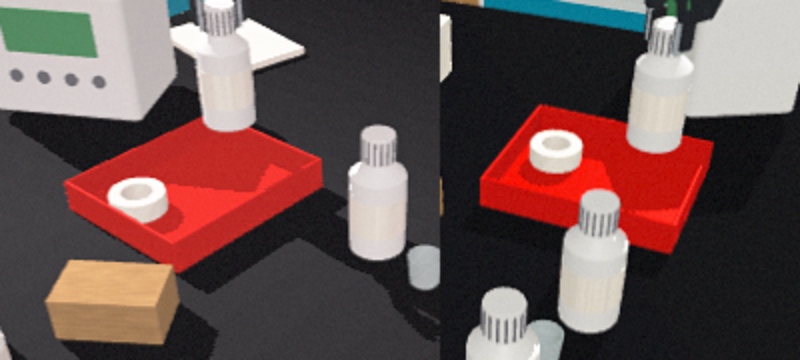

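The bottle hangs upright over the near half of the right tray, clear of the tape roll (scene crop (138,200)). Lowering it.

send_rows([
  [0,0,-0.015,0,0,0,0.03],
  [0,0,-0.025,0,0,0,0.03],
  [0,0,-0.018,0,0,0,0.03],
  [0,0,-0.008,0,0,0,0.03],
  [0,0,-0.004,0,0,0,0.03],
  [0,0,0,0,0,0,0.03],
  [0,0,-0.003,0,0,0,0.03],
  [0,0,-0.003,0,0,0,0.03],
  [0,0,0,0,0,0,0.03],
  [0,0,0,0,0,0,0.03],
])

```text
time_s: 14.5
eef_pos: [0.445, -0.3137, 0.1325]
tcp_rot: [[0.584, 0.812, 0.0], [0.812, -0.584, -0.0], [-0.0, 0.0, -1.0]]
ft_force: [0.3, 0.3, -3.3]
gripper_width: 0.0362
grip_force: 41.0
```

send_rows([
  [0,0,-0.002,0,0,0,0.03],
  [0,0,-0.001,0,0,0,0.03],
  [0,0,0,0,0,0,0.03],
  [0,0,0,0,0,0,0.03],
])

```text
time_s: 14.9
eef_pos: [0.4452, -0.3138, 0.1298]
tcp_rot: [[0.584, 0.812, 0.001], [0.812, -0.584, -0.001], [-0.0, 0.001, -1.0]]
ft_force: [0.2, 0.3, 1.0]
gripper_width: 0.0356
grip_force: 41.3
```

Contact with the tray floor: the force went from −3.3 to +1.0 N. Releasing and backing off.

send_rows([
  [0,0,-0.0005,0,0,0,0.03],
  [0,0,0,0,0,0,0.04],
  [0,0,0,0,0,0,0.05],
  [0,0,0,0,0,0,0.07],
  [0,0,0,0,0,0,0.0854],
  [0,0,0,0,0,0,0.0854],
  [0,0,0,0,0,0,0.0854],
  [0,0,0.02,0,0,0,0.0854],
  [0,0,0.04,0,0,0,0.0854],
  [0,0,0.04,0,0,0,0.0854],
])

```text
time_s: 15.9
eef_pos: [0.4442, -0.3131, 0.2292]
tcp_rot: [[0.583, 0.812, -0.002], [0.812, -0.583, 0.001], [-0.0, -0.002, -1.0]]
ft_force: [0.8, -0.1, -0.7]
gripper_width: 0.0856
grip_force: 0.0
```

send_rows([
  [0,0,0.02,0,0,0,0.0854],
  [0,0,0,0,0,0,0.0854],
  [0,0,0,0,0,0,0.0854],
])

```text
time_s: 16.2
eef_pos: [0.4449, -0.3136, 0.2486]
tcp_rot: [[0.583, 0.812, 0.0], [0.812, -0.583, -0.0], [0.0, 0.0, -1.0]]
ft_force: [-0.3, 1.1, -0.5]
gripper_width: 0.0857
grip_force: 0.0
```

```bash
python3 - <<'E'
from h import *
snap('scene','s3');o=get_obs();print(o['eef_pos'],o['time_s'])
E
```

```text
[ 0.44438977 -0.31321079  0.24764099] 16.25
```

View pics/s3.png

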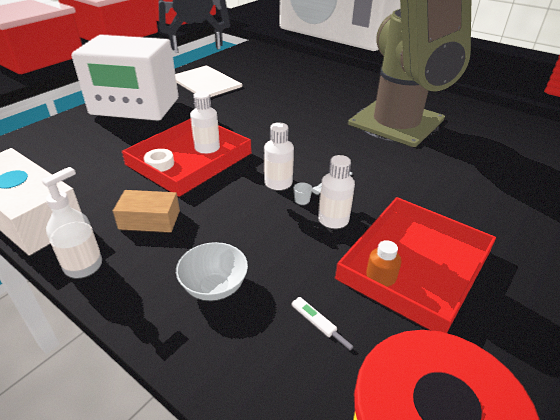

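The full bottle stands upright in the right tray (scene (205,125)), the empties are at (279,155) and (336,190) as before, and nothing else has moved.

```bash
python3 -c "
from bench import *
print(finish_job())"
```

```text
the job is handed in; nothing more can be done
None
```

The full bottle (the far one of the three, about 0.34 kg by weight) now stands upright in the right tray with the tape roll, the two empties are back standing where they were, and the job is handed in at about 16 s.

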